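# Unclamp the inlaid panel and lay it in the finishing tray

### The arm

A 6-joint arm with a two-finger parallel gripper is mounted at the origin on the work surface. World frame = base frame: x ahead of the robot, y to its left, z up, the work surface at z = 0. Lengths are in mm, angles in degrees, forces in N, time in s.
With the tool pointing down it reaches from about 300 to 850 mm from the base axis. Payload 4.2 kg.
Tool frame: the origin (TCP) lies midway between the tips of the shut fingers; the grasp point (between the pads) lies env.grasp_offset behind it (env.grasp_offset is the distance from the TCP to the grasp point, in mm); y points along the fingers, x is the direction in which the jaws open and shut, and the axes are right-handed (so a half turn about y gives the same grasp; the last joint's range is limited). The gripper opens to 91 mm and grips with 3 to 60 N. Pads are 32 mm wide; open, the fingers measure 118 mm over their backs; the gripper's body (76 mm by 178 mm) begins 60 mm behind the grasp point.
Start: joints at [-1.146, 18.312, 89.639, -0, 72.044, -1.146], TCP at [575.016, 0, 213.976] pointing down, gripper open.
Joint ranges: [-177.97, 177.97], [-48.28, 115.42], [12.27, 149.76], [-77.06, 257.06], [2.81, 150.46], [-146.56, 146.56]. Speed limits (degrees/s): [147.25, 147.25, 180, 180, 180, 180].

### API

Orientations are given as [roll, pitch, yaw] about the fixed x, y, z axes, in that order (R = Rz(yaw) Ry(pitch) Rx(roll)).
In Python, from workcell import state, vision, job, env gives the robot as it stands.
- The arm moves only by the shell command python3 -m handwheel 'ROWS' [FORCE]. ROWS is JSON, a list of rows, each a list of 3 entries, a list of its own where there are three numbers: the finger opening in cm, from 0 to 9.12, then the shift along the tool's x, y, z in cm, then the turn about the tool's y in degrees. A call has 1 to 10 rows; each row is the pose to reach, as a shift and turn from the pose measured when the call began, along the tool's axes at that moment; what a row does not reach only later rows make up. A row lasts 1/10 s, in which the tool goes at most 50 mm and 8.59 degrees, less where a joint would pass 70% of its speed; a pose out of reach is approached as far as the arm can. A call with a gripper value outside its range is refused whole. The fingers move at their own pace and stop on an object; FORCE is the grip in N (left out, the last holds). Time passes only in rows, so rows that repeat a pose let the fingers close. It gives the time, the measured TCP pose, the force and the opening at its end, in the units of the state.
- state(): the state, without advancing time (a new reading comes with each control period).
- vision.grab_frame(name): name is "scene" or "side" or "wrist"; returns the picture (400x640x3 uint8, red, green, blue); there is no depth.
- vision.camera_model(name): a dict with "fov_y" (degrees; the focal length in pixels is half the picture's height over the tangent of half this angle, whatever the lens; pixels are square), "cx", "cy" (the principal point, pixels), "extrinsics" (4x4, takes a point from world to camera coordinates). Camera axes: x right, y up, looking along -z (the intrinsics and any distortion apply to the point x, -y, -z); pixel columns grow to the right and rows downward; lengths in mm; the calibration is good to about 2 mm. The wrist camera is an equidistant fisheye: a pixel r from the principal point sees the ray r / f radians off the axis. A picture is of the moment at which its call begins: read the wrist's pose just before it. camera_model takes no time and is no camera call; for the wrist camera it gives the pose at the moment of the call.
- job.job_done(): hands the job in, once; it reports no verdict.
The state is a dict: "time_s": time; "qpos": joint angles; "qvel": joint speeds; "effort": joint torques, N m; "ee_pos": TCP position; "ee_rot": TCP orientation; "force": force on the tool from outside, world axes, zero at the start; "torque": the same for the moment, N m; "gripper_width": finger opening in mm.
Only numpy, scipy, OpenCV 4.12 (cv2) and the standard library are available. Lean on these libraries where they do the work, as an engineer would, in place of code of your own. Each camera call takes 0.05 s, during which the arm holds its last target.

### The job

Two inlaid panels are held in glue-up jigs by spring fingers. Lift the finger off the rectangular panel until it stands open by itself, with the panel still in its seat, then take that panel out and lay it flat on the floor of the shallow wooden tray; set it down, do not let it drop. Leave the finger standing open, and do not move the panel with rounded ends.

Things in the scene. Friction and masses are not known exactly. Their poses are not given: they have to be found in the camera images.
- finger_tab (a point): Centre of the wooden tab (16 x, 12 y, 32 z mm) on the steel spring finger holding the rectangular panel. Axes turn with it: x runs to the hinge, z up when down; hinge axis (along y) is 77 mm along x, 22 mm below the point. When down: point 34 mm over the panel's top. It swings up and over the hinge, 1.75 rad; a spring shuts it (3.5 N) below 0.65 rad, beyond that throws it to its stop, and it stays.
- panel_center (a point): Centre of the loose rectangular dark wood panel with pearl inlay, 110 (x) by 60 (y) by 12 mm, z up. In its fixed jig it lies on a block 38 mm wide, 20 mm over a base plate 12 mm thick, so both long edges overhang and can be gripped across y at mid-length. Low stops and pins locate it: it leaves straight up. The finger's foot presses 25 mm from the centre.
- tray_in (a point): Centre of the inner floor of the empty shallow wooden tray, fixed: 205 (x) by 175 (y) mm outside, 18 mm tall, walls and floor 6 mm thick; z up.
- oval_center (a point): Centre of the other panel, to be left alone: same wood, size and inlay but with round ends, clamped in the second, identical jig.
There are look-alikes about, which are no part of the job. Leave any blue or orange look-alike of the part that bears panel_center alone.

How it is judged (in metres and radians):
On the way:
1. the finger over the rectangular panel is up past 0.9 rad while the panel still lies in its seat (within 15 mm of its start) (angle between finger_tab's own z axis and vertical above 0.9 rad and distance of panel_center from where it was at the start of the episode below 0.015 m), for 0.2 s.
At the end, for the whole second after the job is handed in: The rectangular panel lies flat (within 0.12 rad) and at rest on the tray's floor, its centre within 50 mm of the tray's centre along each tray axis; its finger stands open (past 0.9 rad); the round-ended panel is within 10 mm of its start (x of panel_center in the frame of tray_in between -0.05 and 0.05 m and y of panel_center in the frame of tray_in between -0.05 and 0.05 m and z of panel_center in the frame of tray_in below 0.011 m and angle between panel_center's own z axis and vertical below 0.12 rad and linear speed of rect_panel below 0.02 m/s and angle between finger_tab's own z axis and vertical above 0.9 rad and distance of oval_center from where it was at the start of the episode below 0.01 m); the robot touches nothing.
It fails at once if the rectangular panel is forced out (over 20 mm) with its finger still down (distance of panel_center from where it was at the start of the episode above 0.02 m and angle between finger_tab's own z axis and vertical below 0.5 rad).
It fails at once if the panel is dropped: in free fall more than 25 mm above the tray's floor (distance of panel_center from where it was at the start of the episode above 0.02 m and contact force between rect_panel and anything else below 0.01 N and z of panel_center in the frame of tray_in above 0.031 m).
It fails at once if the round-ended panel is moved more than 15 mm (distance of oval_center from where it was at the start of the episode above 0.015 m).
It also fails if it takes over 58 s, if anything falls off the work surface, if the arm or the gripper's body presses on something with over 40 N, if the wrist force passes 120 N, or if a joint passes its speed limit or range.

## Working session

There is one attempt and no reset: what is moved stays moved. The work goes in short steps, Python scripts to look and compute and a shell command to move; the robot and the scene stay as the last step left them, time stands still between calls to the robot, and variables do not carry over. Pictures are saved under pics/ and viewed, and the job is handed in when it is done.

```bash
mkdir -p pics; ls; python3 - <<'E'
from workcell import state, vision, job, env
import cv2
print(state(), env.grasp_offset)
for n in ["scene","side","wrist"]:
    im=vision.grab_frame(n); cv2.imwrite(f"pics/{n}0.png",im[:,:,::-1])
    print(n,{k:(v if k!='extrinsics' else v) for k,v in vision.camera_model(n).items()})
E
```

```text
pics
{'time_s': 0.0, 'qpos': array([-1.14703763e+00,  1.83494483e+01,  8.97063457e+01, -7.86459874e-04,
        7.20452803e+01, -1.14735842e+00]), 'qvel': array([ 0.0643055 ,  0.01013086, -0.01590382,  0.12571306,  0.04224249,
        0.0081044 ]), 'effort': array([-5.01459035e-04, -4.12465632e+01, -2.31973493e+01,  7.28826877e-02,
        4.58198413e-02, -1.41870069e-04]), 'ee_pos': array([ 5.74482807e+02, -4.52212713e-03,  2.13142690e+02]), 'ee_rot': array([-8.99987237e+01,  1.01069006e-01,  5.65015587e-04]), 'force': array([-0.2024912 ,  0.18683649,  0.59614924]), 'torque': array([ 0.01030221, -0.00793942, -0.00975859]), 'gripper_width': 91.05154822839621} 18.8
scene {'fov_y': 57.90256819636036, 'cx': 319.84290539130853, 'cy': 196.89397027919614, 'extrinsics': array([[ 6.02883623e-01,  7.97600474e-01, -1.91002739e-02,
        -2.10854886e+02],
       [-5.97127363e-01,  4.66970252e-01,  6.52209855e-01,
         2.16978317e+02],
       [ 5.29122150e-01, -3.81801344e-01,  7.57797786e-01,
        -1.30768486e+03],
       [ 0.00000000e+00,  0.00000000e+00,  0.00000000e+00,
         1.0
[... 197 characters left out ...]

       [ 7.47557388e-02,  6.44745041e-01,  7.60733469e-01,
        -7.85701891e+01],
       [-5.71874208e-02, -7.58840752e-01,  6.48760597e-01,
        -1.40380934e+03],
       [ 0.00000000e+00,  0.00000000e+00,  0.00000000e+00,
         1.00000000e+00]])}
wrist {'fov_y': 65.70646984690485, 'cx': 323.67372045715376, 'cy': 201.03512620384944, 'extrinsics': array([[ 9.99999471e-01, -6.94086856e-04, -7.59479614e-04,
        -5.75476934e+02],
       [ 4.85075365e-04,  9.69038696e-01, -2.46908424e-01,
         2.65779680e+01],
       [ 9.07341026e-04,  2.46907925e-01,  9.69038520e-01,
        -3.90304387e+02],
       [ 0.00000000e+00,  0.00000000e+00,  0.00000000e+00,
         1.00000000e+00]])}
```

View pics/scene0.png

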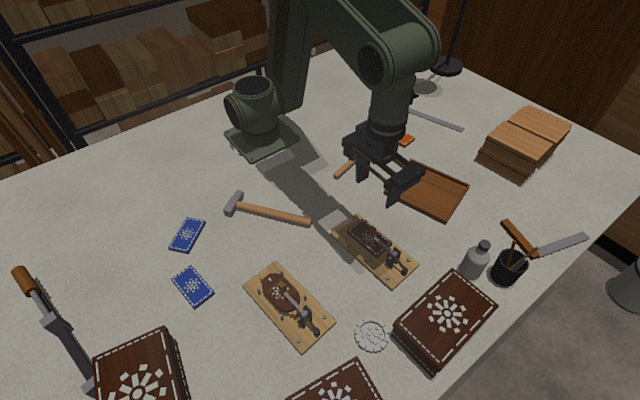

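View pics/side0.png

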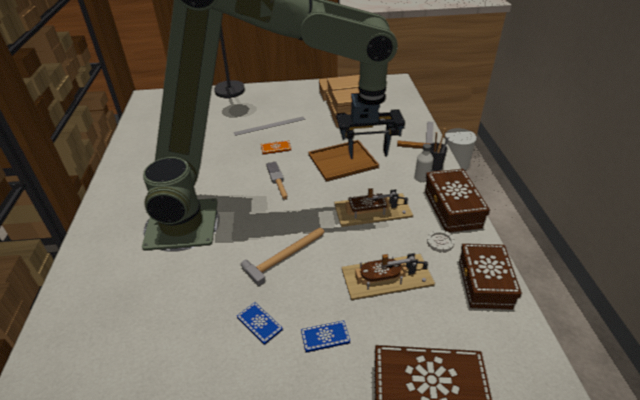

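View pics/wrist0.png

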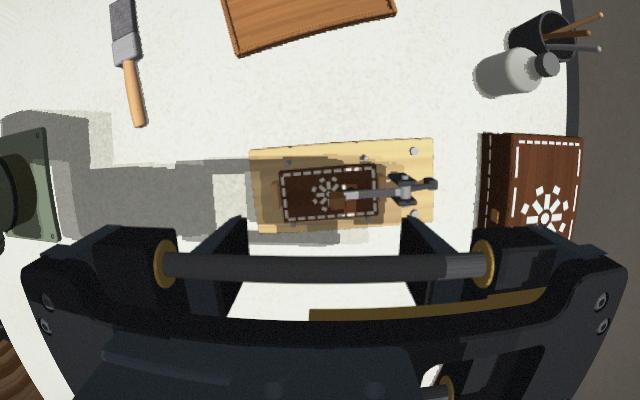

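The rectangular panel is in the far jig: scene ~(370,238), side ~(370,203), wrist ~(328,192). The oval one is in the near jig: scene ~(282,293), side ~(382,270). The blue and orange cards at side (260,322), (325,335) and (276,147) are look-alikes. Next I'll zoom in.

```bash
cat > h.py <<'E'
import numpy as np, cv2
from workcell import state, vision, env
CM={n:vision.camera_model(n) for n in("scene","side")}
def ray(n,u,v,cm=None):
    m=cm or CM.get(n) or vision.camera_model(n)
    f=200/np.tan(np.radians(m["fov_y"]/2)); a=(u-m["cx"])/f; b=(v-m["cy"])/f
    if n=="wrist":
        r=np.hypot(a,b); d=np.array([np.sin(r)*a/max(r,1e-9),-np.sin(r)*b/max(r,1e-9),-np.cos(r)])
    else: d=np.array([a,-b,-1.])
    E=np.array(m["extrinsics"]);R=E[:3,:3]; o=-R.T@E[:3,3]; d=R.T@d; return o,d/np.linalg.norm(d)
def onz(n,u,v,z,cm=None):
    o,d=ray(n,u,v,cm); return o+d*(z-o[2])/d[2]
def tri(*a):  # (n,u,v[,cm])
    A=np.zeros((3,3));b=np.zeros(3);L=[]
    for t in a:
        o,d=ray(*t);P=np.eye(3)-np.outer(d,d);A+=P;b+=P@o;L.append((o,d))
    p=np.linalg.solve(A,b); return p,[float(np.linalg.norm(np.cross(p-o,d))) for o,d in L]
def proj(n,p,cm=None):
    m=cm or CM.get(n) or vision.camera_model(n)
    f=200/np.tan(np.radians(m["fov_y"]/2)); c=(np.array(m["extrinsics"])@np.append(p,1))[:3]; x,y,z=c[0],-c[1],-c[2]
    if n=="wrist":
        r=np.hypot(x,y); t=np.arctan2(r,z); return m["cx"]+f*t*x/r, m["cy"]+f*t*y/r
    return m["cx"]+f*x/z, m["cy"]+f*y/z
def crop(f,x0,y0,x1,y1,s,out):
    im=cv2.imread(f)[y0:y1,x0:x1]; cv2.imwrite(out,cv2.resize(im,None,fx=s,fy=s,interpolation=cv2.INTER_CUBIC))
E
python3 - <<'E'
from h import *
crop("pics/scene0.png",320,150,480,300,5,"pics/c1.png") 
crop("pics/side0.png",300,130,440,240,5,"pics/c2.png") 
crop("pics/wrist0.png",220,0,450,250,2.4,"pics/c3.png") 
E
python3 - <<'E'
import cv2
im=cv2.imread('pics/c1.png');print(im.shape); cv2.imwrite('pics/c1b.png',cv2.resize(im,(640,600)))
E
```

```text
(750, 800, 3)
```

View pics/c1b.png

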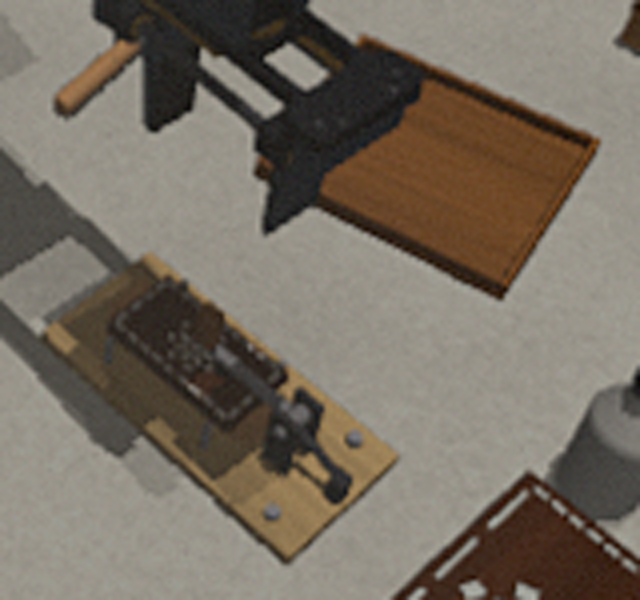

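View pics/c2.png

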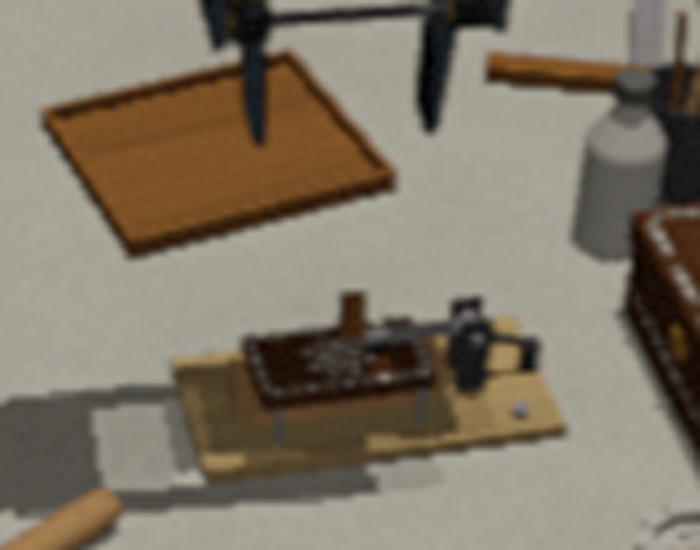

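View pics/c3.png

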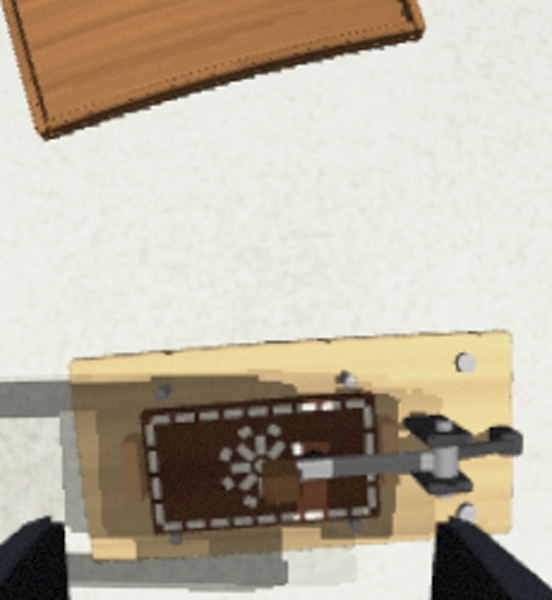

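```bash
python3 - <<'E'
from h import *
im=cv2.imread("pics/wrist0.png"); cm=vision.camera_model("wrist")
C=[(279.6,170.8),(376.7,164.2),(377.9,211.3),(285.4,222)]
P=np.array([onz("wrist",*c,44,cm) for c in C]); print(P.round(1), P.mean(0).round(1))
for i in range(4):
    d=P[(i+1)%4]-P[i]; print(np.linalg.norm(d).round(1),np.degrees(np.arctan2(d[1],d[0])).round(1))
print("tab top wrist", onz("wrist",220+280/2.4,480/2.4,94,cm).round(1))
# same corners from side/scene
for n,L in (("side",[(300+245/5,130+343/5),(300+415/5,130+322/5),(300+433/5,130+380/5),(300+270/5,130+402/5)]),):
    Q=np.array([onz(n,*c,44) for c in L]);print(n,Q.round(1),Q.mean(0).round(1))
T=[("side",[(309,152.4),(358,141),(379,164.4),(327,179)])]
for n,L in T:
    Q=np.array([onz(n,*c,18) for c in L]);print(n,Q.round(1),Q.mean(0).round(1))
    for i in range(4):
        d=Q[(i+1)%4]-Q[i]; print(np.linalg.norm(d).round(1),np.degrees(np.arctan2(d[1],d[0])).round(1))
# tray wrist near corners
for u,v in ((220+45/2.4,130/2.4),(220+423/2.4,33/2.4)): print(onz("wrist",u,v,18,cm).round(1))
for u,v in ((352,57/1),): pass
# tab via tri: side tab top (352,295)/5 bottom
print(tri(("side",300+353/5,130+297/5),("scene",320+208/4,150+308/4)))
E
```

```text
[[526.3  18.4  44. ]
 [634.7  25.9  44. ]
 [638.2 -28.8  44. ]
 [531.  -41.6  44. ]] [582.5  -6.5  44. ]
108.7 4.0
54.8 -86.4
107.9 -173.2
60.2 94.5
tab top wrist [588.1  -2.7  94. ]
side [[527.5   8.3  44. ]
 [636.8  16.2  44. ]
 [636.5 -39.5  44. ]
 [534.5 -48.   44. ]] [583.8 -15.8  44. ]
side [[425.  313.4  18. ]
 [615.  366.3  18. ]
 [664.3 209.8  18. ]
 [473.4 148.4  18. ]] [544.4 259.5  18. ]
197.1 15.6
164.0 -72.5
200.5 -162.1
172.0 106.3
[473.8 158.6  18. ]
[663.4 210.4  18. ]
(array([588.11315925, -11.72568071,  93.68871533]), [1.8958851222980684, 1.895885122297999])
```

```bash
python3 - <<'E'
from h import *
for n,b in (("scene",(335,205,430,295)),("side",(325,180,425,235))):
    x0,y0,x1,y1=b
    im=cv2.imread(f"pics/{n}0.png")
    cm=vision.camera_model
    L=[(526.3,18.4,44),(634.7,25.9,44),(638.2,-28.8,44),(531,-41.6,44),(588.1,-2.7,94)]
    s=8 if n=="side" else 6
    c=cv2.resize(im[y0:y1,x0:x1],None,fx=s,fy=s,interpolation=cv2.INTER_CUBIC)
    for p in L:
        u,v=proj(n,np.array(p)); cv2.drawMarker(c,(int((u-x0+.5)*s),int((v-y0+.5)*s)),(0,255,0),0,14,1)
    cv2.imwrite(f"pics/k_{n}.png",c); print(c.shape)
E
```

```text
(540, 570, 3)
(440, 800, 3)
```

View pics/k_scene.png

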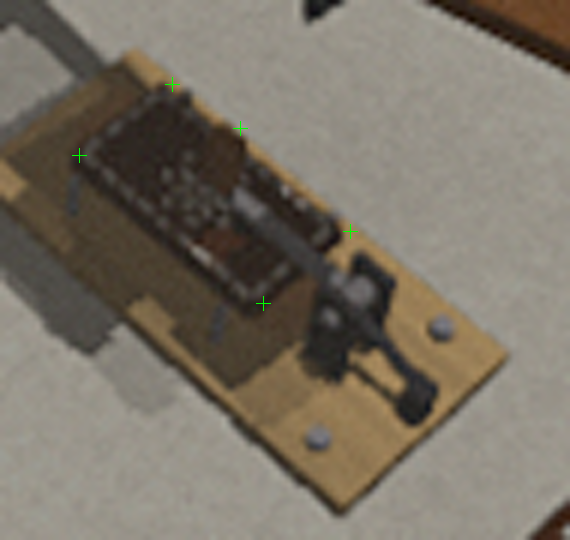

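View pics/k_side.png

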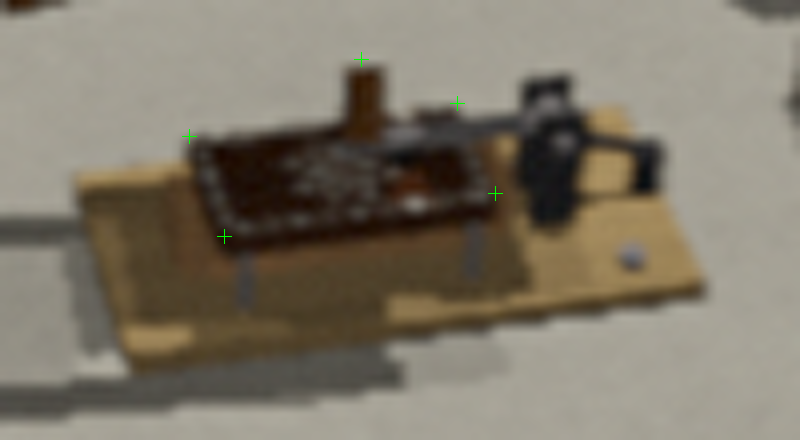

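Both fixed cameras agree on the tab top, about (588, -12, 94). The wrist view differs by up to 9 mm in y. I'll turn the gripper so the jaws close across y, above the tab, and look again from close up.

```bash
python3 -m handwheel '[[4,[0.3,0,-0.2],-8.5],[4,[0.6,0,-0.4],-17],[4,[0.9,0,-0.6],-25.5],[4,[1.2,0,-0.8],-34],[4,[1.4,0,-1],-42.5],[4,[1.4,0,-1],-51],[4,[1.4,0,-1],-59.5],[4,[1.4,0,-1],-68],[4,[1.4,0,-1],-76.5],[4,[1.4,0,-1],-85]]' 10
python3 -m handwheel '[[4,[0,0,0],-8],[4,[0,0,0],-9],[4,[0,0,0],-9]]'
python3 - <<'E'
from h import *
print(state()['ee_pos'],state()['ee_rot'])
for n in("wrist","side","scene"):
    m=vision.camera_model(n); cv2.imwrite(f"pics/{n}1.png",vision.grab_frame(n)[:,:,::-1]); 
    if n=="wrist": np.save("wcm1.npy",m,allow_pickle=True)
E
```

```text
time_s: 1.15
ee_pos: [588.4, -10.0, 212.9]
ee_rot: [-89.9, 0.0, 85.3]
force: [0.1, 0.2, 0.3]
gripper_width: 40.2
time_s: 1.45
ee_pos: [588.2, -10.0, 212.7]
ee_rot: [-89.8, -0.0, 94.2]
force: [0.5, 0.6, 0.2]
gripper_width: 40.0
[588.24924787  -9.97323372 212.67345133] [-8.98451670e+01 -1.69428173e-02  9.42071937e+01]
```

View pics/wrist1.png

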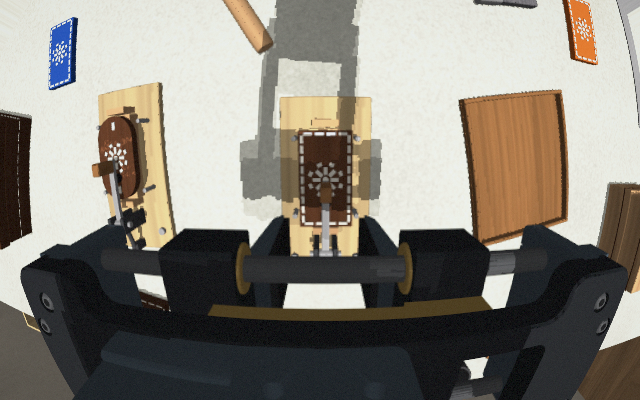

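View pics/scene1.png

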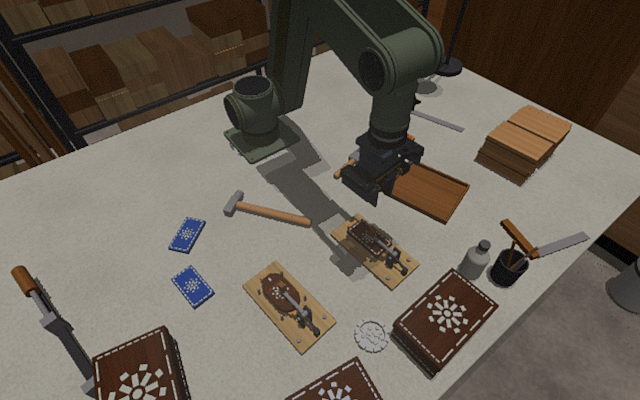

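View pics/side1.png

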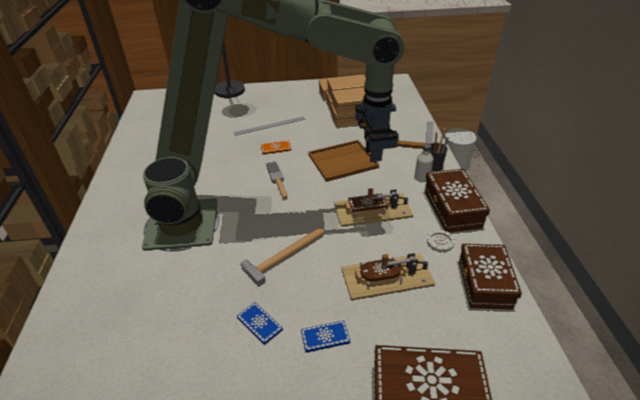

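The wrist view shows everything. The rectangular panel is at (326,178) with its tab at (327,192), the tray is at (517,165), and the oval is at (120,155). I'll enlarge the panel and the tray.

```bash
python3 - <<'E'
from h import *
crop("pics/wrist1.png",270,85,380,260,3.4,"pics/d1.png")
crop("pics/wrist1.png",450,80,580,250,3.5,"pics/d2.png")
E
```

```text
(no output)
```

View pics/d1.png

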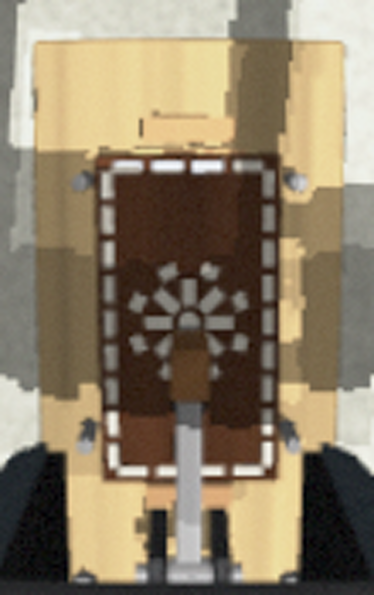

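View pics/d2.png

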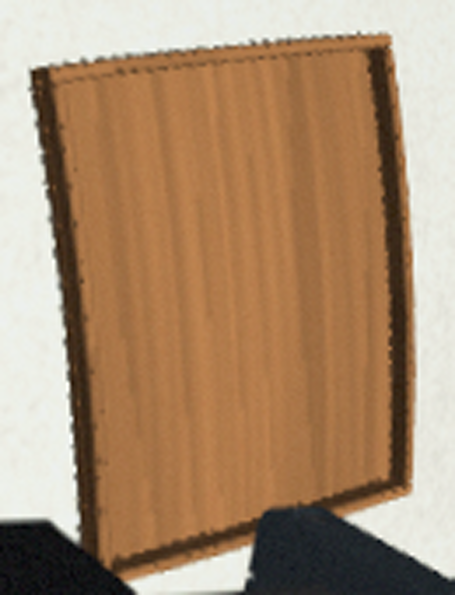

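```bash
python3 - <<'E'
from h import *
cm=np.load("wcm1.npy",allow_pickle=True).item()
E=np.array(cm['extrinsics']);print("cam",-E[:3,:3].T@E[:3,3])
def quad(n,L,z,cm=None):
    Q=np.array([onz(n,u,v,z,cm) for u,v in L]);print(n,Q[:,:2].round(1).tolist(),Q.mean(0).round(1))
    for i in range(4):
        d=Q[(i+1)%4]-Q[i]; print(np.linalg.norm(d).round(1),np.degrees(np.arctan2(d[1],d[0])).round(1),end=' | ')
    print()
quad("wrist",[(270+x/3.4-.5,85+y/3.4-.5) for x,y in ((98,154),(277,154),(275,478),(105,480))],44,cm)
quad("wrist",[(270+x/3.4-.5,85+y/3.4-.5) for x,y in ((172,348),(208,348),(208,400),(172,400))],94,cm)
quad("wrist",[(450+x/3.5-.5,80+y/3.5-.5) for x,y in ((35,68),(388,37),(411,490),(97,583))],18,cm)
quad("side",[(300+x/5-.5,130+y/5-.5) for x,y in ((45,112),(290,55),(395,172),(132,238))],18)
quad("side",[(325+x/8-.5,180+y/8-.5) for x,y in ((190,143),(465,112),(495,198),(230,232))],44)
quad("scene",[(335+x/6-.5,205+y/6-.5) for x,y in ((172,90),(340,225),(253,300),(78,152))],44)
E
```

```text
cam [520.38321667 -14.36854329 383.8627732 ]
wrist [[528.3, -41.2], [524.1, 16.1], [632.7, 25.2], [637.6, -32.6]] [580.7  -8.1  44. ]
57.4 94.2 | 109.0 4.8 | 58.0 -85.2 | 109.6 -175.5 | 
wrist [[579.9, -13.2], [579.2, -3.1], [594.2, -1.9], [595.0, -12.1]] [587.1  -7.6  94. ]
10.1 94.2 | 15.1 4.5 | 10.2 -85.8 | 15.1 -176.0 | 
wrist [[470.0, 151.5], [422.4, 322.9], [615.0, 379.8], [662.0, 211.4]] [542.3 266.4  18. ]
177.9 105.5 | 200.8 16.4 | 174.8 -74.4 | 201.1 -162.7 | 
side [[423.5, 316.8], [613.6, 369.9], [663.1, 213.0], [470.8, 159.3]] [542.8 264.7  18. ]
197.4 15.6 | 164.5 -72.5 | 199.7 -164.4 | 164.5 106.7 | 
side [[526.0, 14.4], [636.5, 20.7], [637.5, -31.4], [533.5, -39.2]] [583.4  -8.9  44. ]
110.7 3.2 | 52.1 -88.9 | 104.3 -175.7 | 54.2 98.0 | 
scene [[528.8, 16.1], [629.5, 24.8], [634.2, -31.3], [529.0, -40.6]] [580.4  -7.8  44. ]
101.1 4.9 | 56.3 -85.1 | 105.6 -175.0 | 56.7 90.3 |
```

The three cameras now agree within about 3 mm:

| Item | Position (mm) | Yaw | Measured size (mm) |
|---|---|---|---|
| Panel centre | (581, -8) | 4.6° | 109×58 |
| Tab | (587.5, -8) | – | 15×10 |
| Tray centre | (542.5, 265.5) | 16° | 201×176 |

The sizes match those given. I'll go down onto the tab and grip it lightly.

```bash
python3 -m handwheel '[[4,[0.2,3,0.1],0],[4,[0.2,6,0.1],0],[4,[0.2,9,0.1],0],[4,[0.2,12,0.1],0],[4,[0.2,14,0.1],0],[4,[0.2,15,0.1],0],[4,[0.2,15,0.1],0]]' 15
python3 - <<'E'
from h import *
cv2.imwrite("pics/wrist2.png",vision.grab_frame("wrist")[:,:,::-1]); crop("pics/wrist2.png",200,80,450,260,3.2,"pics/e1.png")
cv2.imwrite("pics/side2.png",vision.grab_frame("side")[:,:,::-1]); crop("pics/side2.png",300,120,440,240,5,"pics/e2.png")
E
```

```text
time_s: 2.3
ee_pos: [586.1, -8.0, 61.7]
ee_rot: [-89.7, -0.0, 94.2]
force: [0.1, -0.2, -0.2]
gripper_width: 40.0
```

View pics/e1.png

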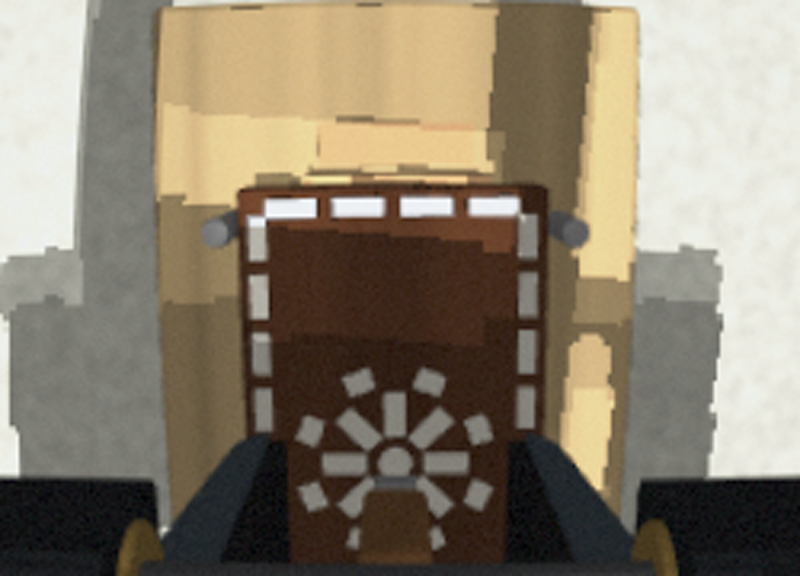

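View pics/e2.png

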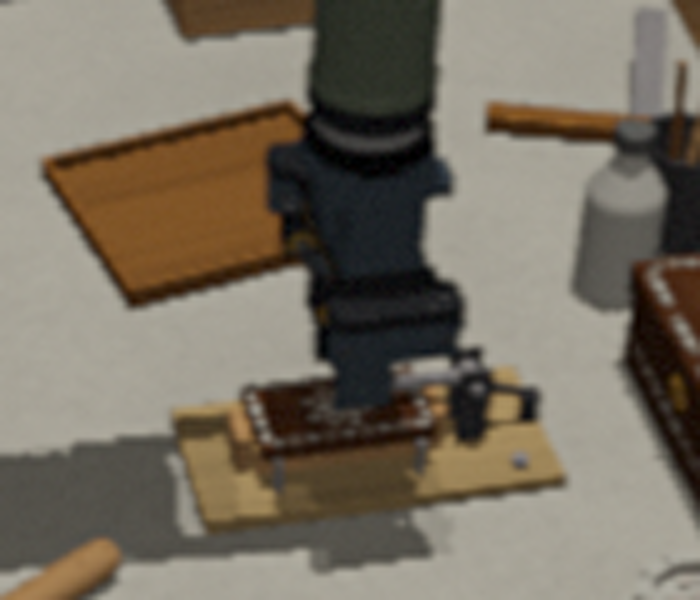

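Tab and panel are centred between the fingers. Closing on the tab.

```bash
python3 -m handwheel '[[0.5,[0,0,0],0],[0.5,[0,0,0],0],[0.5,[0,0,0],0],[0.5,[0,0,0],0],[0.5,[0,0,0],0]]' 15
```

```text
time_s: 2.9
ee_pos: [587.9, -8.2, 64.2]
ee_rot: [-90.0, 0.0, 94.2]
force: [-1.1, -1.2, 3.5]
gripper_width: 12.4
```

```bash
python3 -m handwheel '[[0.5,[0,-0.7,-0.2],0],[0.5,[0,-1.3,-0.5],0],[0.5,[0,-1.9,-0.8],0],[0.5,[0,-2.5,-1.2],0],[0.5,[0,-3.0,-1.7],0],[0.5,[0,-3.5,-2.1],0],[0.5,[0,-4.0,-2.7],0],[0.5,[0,-4.4,-3.2],0],[0.5,[0,-4.8,-3.8],0],[0.5,[0,-5.1,-4.5],0]]' 15
python3 - <<'E'
from h import *
cv2.imwrite("pics/wrist3.png",vision.grab_frame("wrist")[:,:,::-1]); crop("pics/wrist3.png",200,80,450,260,3.2,"pics/e3.png")
cv2.imwrite("pics/side3.png",vision.grab_frame("side")[:,:,::-1]); crop("pics/side3.png",300,120,440,240,5,"pics/e4.png")
E
```

```text
time_s: 3.9
ee_pos: [633.7, -4.9, 116.5]
ee_rot: [-90.1, 0.0, 94.2]
force: [-4.5, -1.9, 3.5]
gripper_width: 11.9
```

View pics/e3.png

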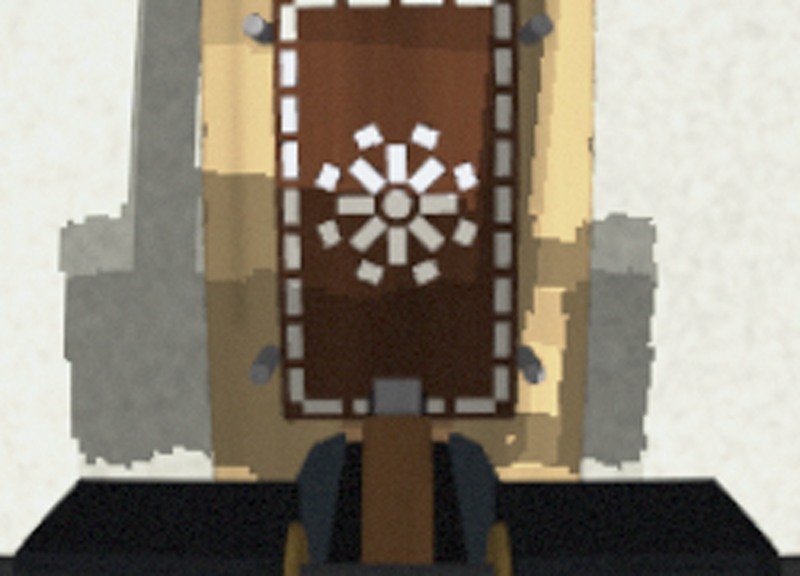

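View pics/e4.png

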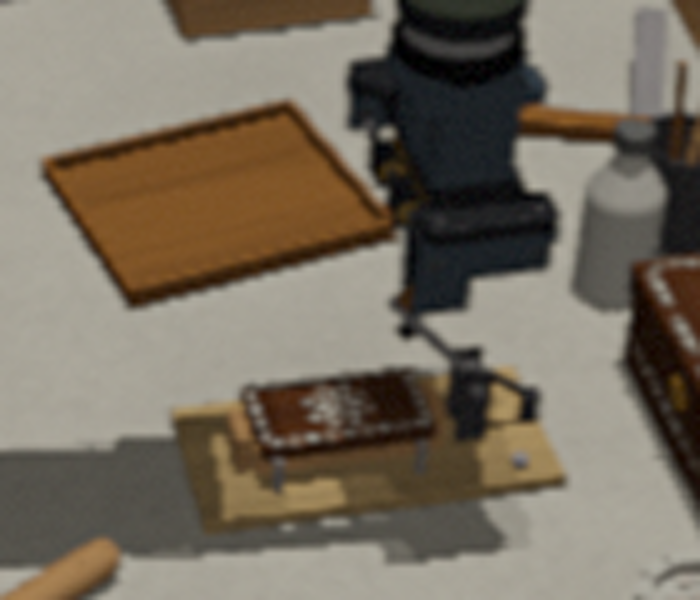

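The finger is up about 50° with the tab still gripped, and the panel has not moved. I'll continue to about 70° and release.

```bash
python3 -m handwheel '[[0.5,[0,-0.2,-0.7],0],[0.5,[0,-0.4,-1.3],0],[0.5,[0,-0.5,-1.9],0],[0.5,[0,-0.6,-2.6],0],[0.5,[0,-0.6,-2.6],0],[3,[0,-0.6,-2.6],0],[3,[0,-0.6,-2.6],0],[4,[0,-0.6,-2.6],0],[4,[0,-0.6,-2.6],0]]' 15
python3 - <<'E'
from h import *
cv2.imwrite("pics/side4.png",vision.grab_frame("side")[:,:,::-1]); crop("pics/side4.png",300,120,440,240,5,"pics/e5.png")
E
```

```text
time_s: 4.9
ee_pos: [661.0, -2.7, 123.0]
ee_rot: [-90.3, 0.0, 94.2]
force: [0.2, -0.5, 0.8]
gripper_width: 39.2
```

View pics/e5.png

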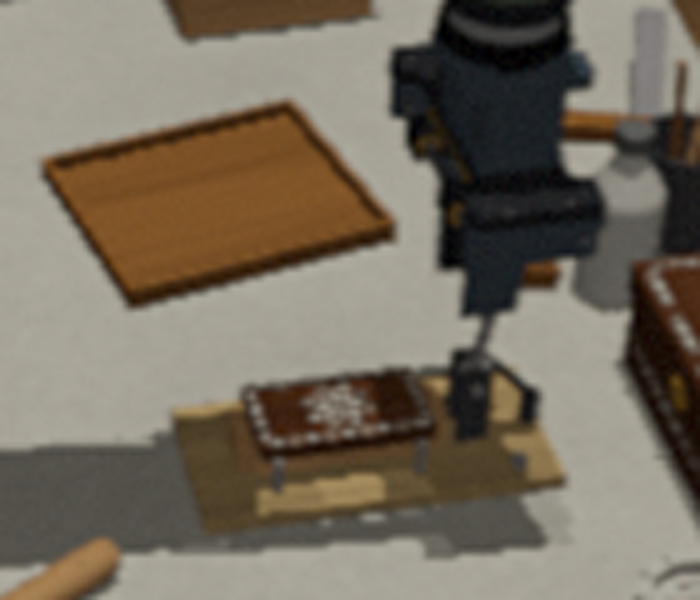

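```bash
python3 -m handwheel '[[4,[0,-3,0],0],[4,[0,-6,0],0],[4,[0,-9,0],0],[6,[0,-9,3],0],[9.1,[0,-9,6],0],[9.1,[0,-9,8],0],[9.1,[0,-9,8],0],[9.1,[0,-9,8],0]]' 15
python3 - <<'E'
from h import *
print(state()['ee_pos'],state()['ee_rot'])
for n in("wrist","side","scene"):
    m=vision.camera_model(n); cv2.imwrite(f"pics/{n}5.png",vision.grab_frame(n)[:,:,::-1]); 
    if n=="wrist": np.save("wcm5.npy",m,allow_pickle=True)
crop("pics/side5.png",300,120,440,240,5,"pics/f1.png")
crop("pics/wrist5.png",220,80,430,260,3.5,"pics/f2.png")
E
```

```text
time_s: 5.75
ee_pos: [581.3, -8.6, 213.2]
ee_rot: [-90.4, 0.0, 94.2]
force: [-0.9, 0.6, -0.5]
gripper_width: 77.3
[581.2536131   -8.64432725 213.15284103] [-9.03806806e+01  2.40973863e-02  9.42333170e+01]
```

View pics/f1.png

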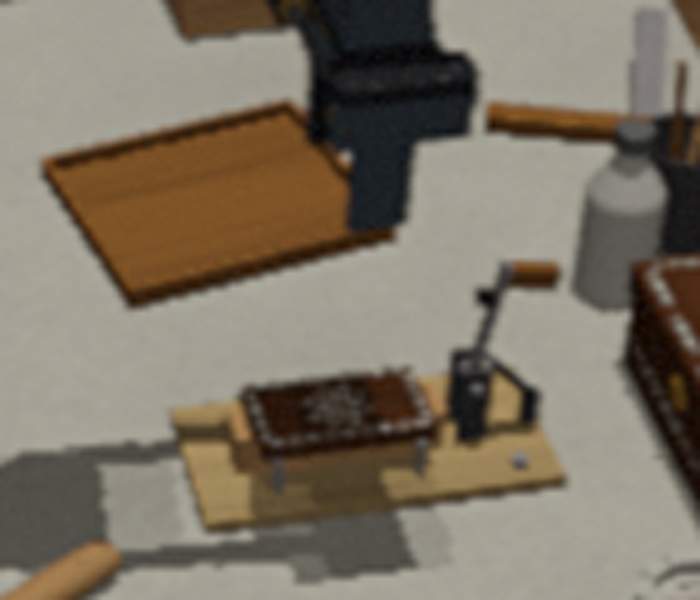

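View pics/f2.png

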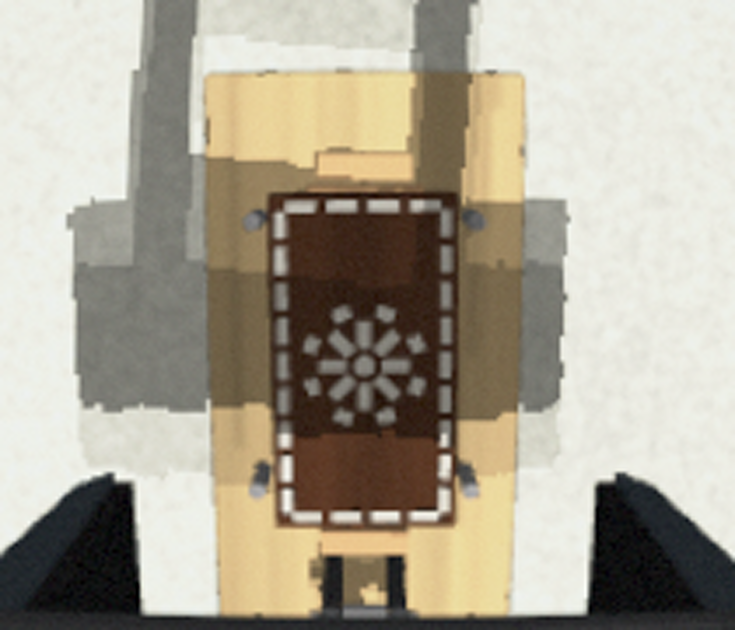

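The finger stands open at side ≈(400,177), and the panel is still between its pins. I'll re-measure the panel from this view.

```bash
python3 - <<'E'
from h import *
cm=np.load("wcm5.npy",allow_pickle=True).item()
for x,y in ((364,366),(269,194),(458,194),(455,524),(278,527)): print(onz("wrist",220+x/3.5-.5,80+y/3.5-.5,44,cm).round(1))
E
```

```text
[581.4  -8.1  44. ]
[528.7 -41.7  44. ]
[524.4  17.2  44. ]
[632.7  26.1  44. ]
[638.1 -32.7  44. ]
```

```bash
python3 -m handwheel '[[9.1,[0.05,4,0],0],[9.1,[0.05,8,0],0],[9.1,[0.05,12,0],0],[9.1,[0.05,15,0],0],[9.1,[0.05,15.5,0],0],[9.1,[0.05,15.5,0],0],[9.1,[0.05,15.5,0],0],[9.1,[0.05,15.5,0],0]]' 20
```

```text
time_s: 6.7
ee_pos: [584.2, -8.1, 59.4]
ee_rot: [-90.5, 0.0, 94.2]
force: [-0.2, -0.4, 0.3]
gripper_width: 90.9
```

```bash
python3 -m handwheel '[[9.1,[0,1.3,0.3],0],[9.1,[0,2.2,0.3],0],[9.1,[0,2.6,0.3],0],[9.1,[0,2.6,0.3],0],[9.1,[0,2.6,0.3],0],[9.1,[0,2.6,0.3],0]]' 20
python3 - <<'E'
from h import *
cv2.imwrite("pics/side6.png",vision.grab_frame("side")[:,:,::-1]); crop("pics/side6.png",300,120,440,240,5,"pics/g1.png")
cv2.imwrite("pics/wrist6.png",vision.grab_frame("wrist")[:,:,::-1])
E
```

```text
time_s: 7.3
ee_pos: [581.9, -8.4, 33.8]
ee_rot: [-90.6, 0.0, 94.2]
force: [0.8, -0.9, 0.6]
gripper_width: 91.1
```

View pics/g1.png

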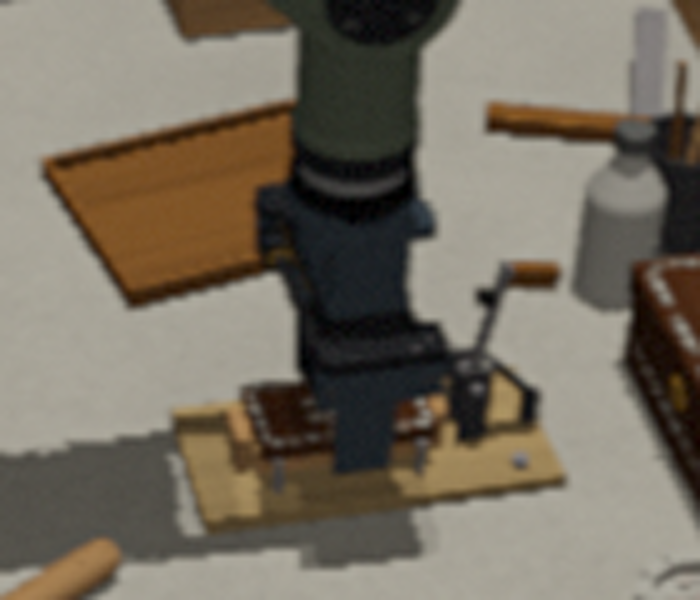

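View pics/wrist6.png

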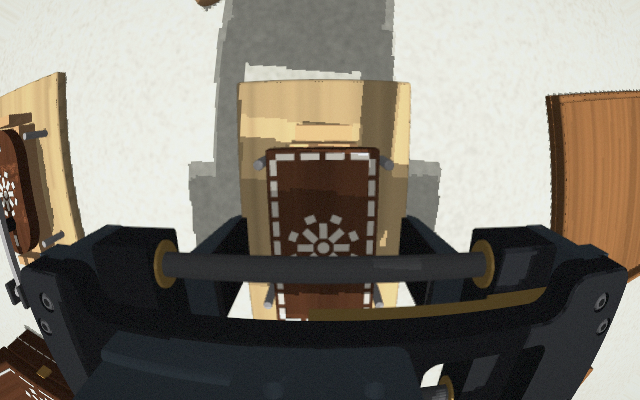

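The fingers straddle the panel, with the tips just above its underside. Closing.

```bash
python3 -m handwheel '[[5,[0,0,0],0],[5,[0,0,0],0],[5,[0,0,0],0],[5,[0,0,0],0],[5,[0,0,0],0],[5,[0,0,0],0]]' 30
```

```text
time_s: 8.0
ee_pos: [581.8, -8.4, 33.7]
ee_rot: [-90.6, 0.0, 94.2]
force: [-0.8, 0.6, 1.0]
gripper_width: 59.7
```

```bash
python3 -m handwheel '[[5,[0,-0.4,0],0],[5,[0,-0.8,0],0],[5,[0,-1.2,0],0],[5,[0,-1.6,0],0],[5,[0,-2,0],0],[5,[0,-2,0],0]]' 30
python3 - <<'E'
from h import *
cv2.imwrite("pics/side7.png",vision.grab_frame("side")[:,:,::-1]); crop("pics/side7.png",300,120,440,240,5,"pics/g2.png")
E
```

```text
time_s: 8.6
ee_pos: [582.1, -8.4, 54.5]
ee_rot: [-90.7, 0.1, 94.2]
force: [0.7, 0.0, -0.7]
gripper_width: 59.5
```

View pics/g2.png

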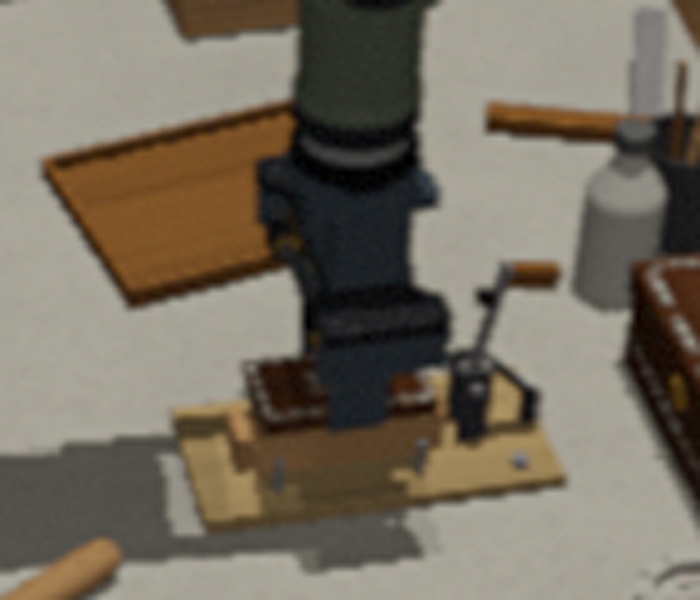

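The panel lifts level and clear. I'll carry it up and over the tray.

```bash
python3 -m handwheel '[[5,[0,-2,0],0],[5,[0,-4,0],0],[5,[2,-5,0.2],-1],[5,[5,-5,0.4],-2],[5,[8,-5,0.6],-4],[5,[11,-5,0.8],-5],[5,[14,-5,1],-6],[5,[17,-5,1.2],-8],[5,[20,-5,1.4],-9],[5,[22.5,-5,1.6],-10]]' 30
python3 - <<'E'
from h import *
s=state();p=s['ee_pos'];y=np.radians(s['ee_rot'][2]);d=np.array([542.5,265.5])-p[:2]
print(p,s['ee_rot'],s['gripper_width'],"tool x",d@[np.cos(y),np.sin(y)],"tool z",d@[-np.sin(y),np.cos(y)],"turn",-(106.1-np.degrees(y)))
E
```

```text
time_s: 9.65
ee_pos: [548.1, 216.3, 103.5]
ee_rot: [-90.6, 0.2, 104.3]
force: [1.0, 0.3, -0.7]
gripper_width: 59.7
[548.13199366 216.3434998  103.52056979] [-90.58296352   0.1528273  104.3192851 ] 59.66387387570013 tool x 49.02226629345762 tool z -6.700617275931265 turn -1.7807148980055842
```

```bash
python3 -m handwheel '[[5,[2,0,-0.3],-1],[5,[4,0,-0.6],-1.8],[5,[4.9,0,-0.7],-1.8],[5,[4.9,0,-0.7],-1.8],[5,[4.9,0,-0.7],-1.8]]' 30
python3 - <<'E'
from h import *
print(state()['ee_pos'],state()['ee_rot'])
for n in("wrist","side"): cv2.imwrite(f"pics/{n}8.png",vision.grab_frame(n)[:,:,::-1])
crop("pics/side8.png",270,60,430,210,4,"pics/i1.png")
E
```

```text
time_s: 10.15
ee_pos: [542.7, 264.9, 103.3]
ee_rot: [-90.5, 0.2, 106.1]
force: [-0.9, 0.5, -1.0]
gripper_width: 60.0
[542.67396928 264.86281097 103.27214986] [-90.5393838    0.20909453 106.11577553]
```

View pics/i1.png

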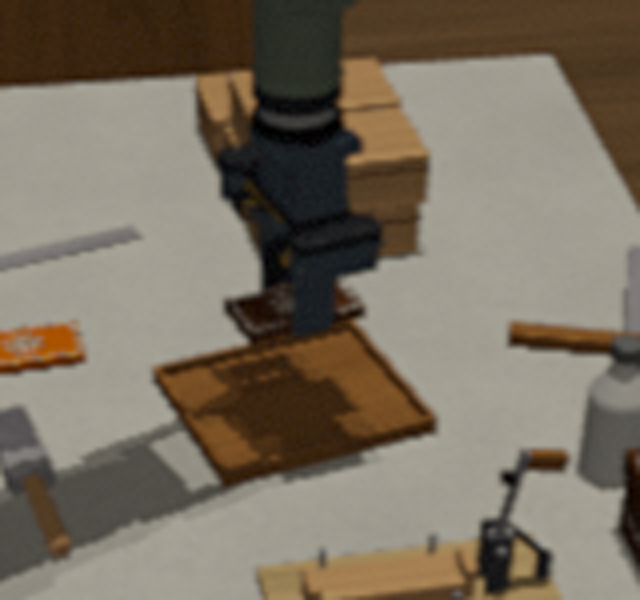

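View pics/wrist8.png

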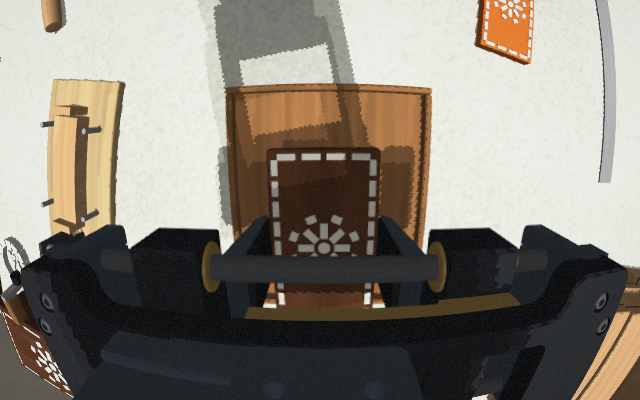

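The panel is held centred and aligned over the tray. Lowering in stages.

```bash
python3 -m handwheel '[[5,[0,2.5,0],0],[5,[0,5,0],0],[5,[0,7,0],0],[5,[0,8,0],0],[5,[0,8,0],0],[5,[0,8,0],0]]' 30
```

```text
time_s: 10.85
ee_pos: [544.4, 264.4, 24.1]
ee_rot: [-90.6, 0.2, 106.0]
force: [0.1, -0.2, -1.0]
gripper_width: 59.6
```

```bash
python3 -m handwheel '[[5,[0,0.4,0.1],0],[5,[0,0.8,0.1],0],[5,[0,1.1,0.1],0],[5,[0,1.3,0.1],0],[5,[0,1.4,0.1],0],[5,[0,1.4,0.1],0],[5,[0,1.4,0.1],0]]' 30
```

```text
time_s: 11.55
ee_pos: [543.6, 264.1, 10.1]
ee_rot: [-90.6, 0.2, 106.0]
force: [0.1, -0.1, -0.7]
gripper_width: 59.6
```

```bash
python3 -m handwheel '[[5,[0,0.1,0],0],[5,[0,0.15,0],0],[5,[0,0.2,0],0],[5,[0,0.2,0],0],[5,[0,0.2,0],0]]' 30
```

```text
time_s: 12.05
ee_pos: [543.7, 264.2, 8.2]
ee_rot: [-90.6, 0.2, 106.0]
force: [-0.3, 0.9, -0.4]
gripper_width: 59.5
```

```bash
python3 -m handwheel '[[5,[0,0.05,0],0],[5,[0,0.1,0],0],[5,[0,0.1,0],0],[5,[0,0.1,0],0]]' 30
```

```text
time_s: 12.45
ee_pos: [543.8, 264.1, 7.8]
ee_rot: [-90.7, 0.2, 106.0]
force: [-1.1, -1.1, 4.4]
gripper_width: 59.8
```

Contact with the floor reads 4.4 N. Releasing slowly, then straight up.

```bash
python3 -m handwheel '[[6.3,[0,0,0],0],[6.8,[0,0,0],0],[8,[0,0,0],0],[8.5,[0,0,0],0],[8.5,[0,0,0],0],[8.5,[0,0,0],0]]' 30
python3 -m handwheel '[[8.5,[0,-0.5,0],0],[8.5,[0,-2,0],0],[8.5,[0,-5,0],0],[8.5,[0,-8,0],0],[8.5,[0,-12,0],0],[8.5,[0,-16,0],0],[8.5,[0,-20,0],0],[8.5,[0,-20,0],0],[8.5,[0,-20,0],0]]'
python3 - <<'E'
from h import *
print(state()['ee_pos'],state()['ee_rot'])
for n in("wrist","side","scene"):
    m=vision.camera_model(n); cv2.imwrite(f"pics/{n}9.png",vision.grab_frame(n)[:,:,::-1])
    if n=="wrist": np.save("wcm9.npy",m,allow_pickle=True)
crop("pics/side9.png",270,100,440,300,3,"pics/j1.png")
E
```

```text
time_s: 13.05
ee_pos: [543.7, 264.2, 7.7]
ee_rot: [-90.6, 0.2, 106.0]
force: [-0.2, -0.1, -0.4]
gripper_width: 85.0
time_s: 13.95
ee_pos: [541.6, 264.2, 208.8]
ee_rot: [-90.8, 0.2, 106.0]
force: [0.8, 0.1, -0.6]
gripper_width: 85.0
[541.56744718 264.23583125 208.80548886] [-90.7762606    0.16183231 106.03035236]
```

View pics/j1.png

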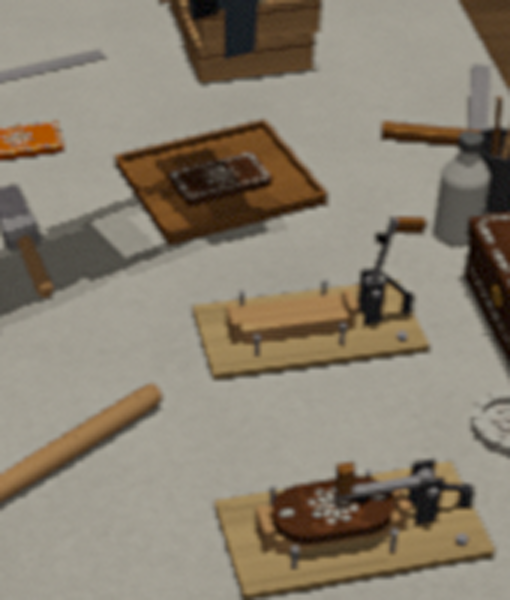

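View pics/wrist9.png

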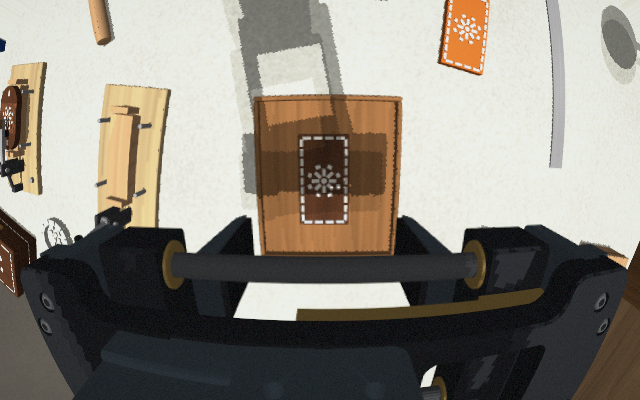

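```bash
python3 - <<'E'
from h import *
cm=np.load("wcm9.npy",allow_pickle=True).item()
p=onz("wrist",323.5,180,18,cm); d=p[:2]-[542.5,265.5]; a=np.radians(16.2)
print(p.round(1), d@[np.cos(a),np.sin(a)], d@[-np.sin(a),np.cos(a)])
a0=cv2.imread("pics/side1.png")[245:300,340:440].astype(int);a1=cv2.imread("pics/side9.png")[245:300,340:440].astype(int)
print("oval jig diff",np.abs(a0-a1).mean())
from workcell import job; job.job_done()
E
```

```text
[542.8 264.4  18. ] -0.0430195969582568 -1.1366878574400041
oval jig diff 2.9145454545454546
the job is handed in; nothing more can be done
```

The rectangular panel now lies flat in the tray. Its spring finger stands open, and the job was handed in at about 14 s of the 58 s allowed.

- **What I did:** I gripped the finger's tab and swung it up to about 70°, then let go, and it stayed open with the panel still in its seat. I gripped the panel across its width, lifted it straight up and carried it to the tray. I lowered it until the floor contact read 4.4 N, then released and moved clear.
- **Last checks:** The panel centre measures within about 1 mm of the tray's centre on both axes, and it looks flat in the wrist and side views. The side view shows the finger still open. The round-ended panel shows no visible movement; a before/after image comparison of its jig gave a mean difference of about 3 grey levels, at about the level of image noise. The arm is more than 150 mm clear of everything it handled.
- **What disagreed:** My first camera readings of the panel differed by up to 9 mm in y. Closer views agreed within about 3 mm, and I used those. The hand-in reported no verdict.

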